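# Put the tennis ball away in the tilt-out bin

### The job

Put the red tennis ball away in the clear tilt-out bin under the blue shelf without grasping anything: press down on the bin's white finger lip with the fingertips until the bin has tipped all the way out, push the ball off the front edge of the shelf so that it drops into the bin, then push the bin back until it is fully shut with the ball inside. Do not pinch or lift the ball or let it fall on the desk, and leave everything else where it is.

Things in the scene. Friction and masses are not known exactly. Their poses are not given: they have to be found in the camera images.
- shelf: Fixed blue MDF shelf board, 180 mm deep, 700 wide, 18 thick, underside 178 mm and top 196 mm above the desk, on a low white wall panel of the same height. Origin at the middle of the board's front edge but at desk height (z = 0); x axis level from the front edge back to the wall, y along the shelf, z up.
- bin (a joint): Tilt of the clear bin under the shelf, rad: 0 = shut (front wall upright, flush with the shelf's front edge), grows as its top tips out from the wall, stop at 0.95 = all the way out. Slight friction only. Its weight (about 0.24 kg) pulls it shut below about 0.7 rad and holds it out well beyond that; pressing the lip down takes about 2 to 4 N.
- bin_pivot (a point): Middle of the bin's hinge axis, 45 mm above the desk, 15 mm behind the shelf's front edge. Axes turn with the bin (shut: x level to the wall, y along the shelf, z up). In them, mm: open-topped box, 180 wide (y), 4 mm walls; front wall's outer face x = -15, top z = 120; floor's underside z = -15; back wall's outer face x = 95, top z = 80. Tipped out, its mouth lies below and ahead of the shelf.
- bin_lip (a point): Middle of the upper outer edge of the bin's white finger lip (x = -40, y = 0, z = 120 mm in bin_pivot's axes); moves with the bin. The lip is a flat ledge, 5 mm thick, as wide as the bin, sticking 25 mm forward from the top of its front wall; shut, its top is 165 mm above the desk, 13 mm below the shelf's underside, ahead of the shelf's edge.
- ball_center (a point): Centre of the red tennis ball, 66 mm in diameter, about 60 g, which lies loose on the shelf at rest and rolls freely when pushed. It is not always straight behind the bin's middle.
- cup: Stainless steel ball holder cup, empty, 72 mm across the rim, 44 mm high, upright on the shelf; origin at the centre of its underside. Leave it.
- bail1: Pale wooden bail, 109 mm long, 15 mm thick, lying on the shelf along its own x; origin under its middle. Leave it.
- bail2: Second pale bail, the same.
- bail3: Third pale bail, the same.
- key: Yellow plastic spike key, a flat T about 72 mm long (along x), 44 mm wide, 9 mm thick (17 mm round head at +x end), lying on the shelf; origin on its underside near the middle. Leave it.
- mug: Blue mug, 80 mm across, 95 mm high, on the desk to the right; origin at the centre of its underside. Leave it.
- pencils: Green pencil pot, 76 mm across, 100 mm high, with pencils up to 170 mm, on the desk right; origin at the centre of its underside. Leave it.
- car: Orange toy car, 70 x 34 x 31 mm, on the desk to the left; origin on its underside. Leave it.

How it is judged:
On the way, in this order (a step that is already met when the one before it is completed fails the run):
1. the bin is tipped all the way out, the ball still on the shelf (value of joint bin above 0.85 rad and height (world z) of ball_center above 0.215 m), for 0.2 s.
2. the ball lies in the tipped-out bin (x of ball_center in the frame of bin_pivot between 0 and 0.08 m and y of ball_center in the frame of bin_pivot between -0.07 and 0.07 m and z of ball_center in the frame of bin_pivot between 0 and 0.07 m and value of joint bin above 0.5 rad), for 0.2 s.
At the end, for the whole second after the job is handed in: The bin is shut (within 0.04 rad, about 5 mm at its lip) and still, the ball lies inside it (centre between its walls, less than 70 mm above its pivot axis) and is no longer moving about (under 0.15 m/s); everything else within 15 mm of where it was (x of ball_center in the frame of bin_pivot between 0 and 0.08 m and y of ball_center in the frame of bin_pivot between -0.07 and 0.07 m and z of ball_center in the frame of bin_pivot between 0 and 0.07 m and value of joint bin below 0.04 rad and velocity of joint bin below 0.1 rad/s and linear speed of ball below 0.15 m/s); the robot touches nothing.
It fails at once if the ball is lifted off the shelf (more than 15 mm) (height (world z) of ball_center above 0.244 m).
It fails at once if the ball is pinched (fingers press it with more than 15 N) (contact force between the fingers and ball above 15 N).
It fails at once if the ball falls on the desk (height (world z) of ball_center below 0.045 m).
It fails at once if a bystander is shoved more than 15 mm (distance of any of cup, bail1, bail2, bail3, key, mug, pencils, car from where it was at the start of the episode above 0.015 m).
It also fails if it takes over 67 s, if anything falls off the work surface, if the arm or the gripper's body presses on something with over 40 N, if the wrist force passes 120 N, or if a joint passes its speed limit or range.

### The arm

A 6-joint arm with a two-finger parallel gripper is mounted at the origin on the work surface. World frame = base frame: x ahead of the robot, y to its left, z up, the work surface at z = 0. Lengths are in m, angles in rad, forces in N, time in s.
With the tool pointing down it reaches from about 0.3 to 0.85 m from the base axis. Payload 5.4 kg.
Tool frame: the origin (TCP) lies at the very end of the fingers, on their centre line; the grasp point (between the pads) lies arm.grip_depth behind it (arm.grip_depth is the distance from the TCP to the grasp point, in m); z points along the fingers, y is the line along which they close (so a half turn about z gives the same grasp; the last joint's range is limited). The gripper opens to 85 mm and grips with 20 to 120 N. Pads are 22 mm wide; open, the fingers measure 114 mm over their backs; the gripper's body (76 mm by 85 mm) begins 54 mm behind the grasp point. The pads swing forward as they close: fully open they stand 13 mm farther back than shut.
Start: joints at [1.054, 0.158, 1.597, -0, 1.386, -0.21], TCP at [0.174, 0.548, 0.231] pointing down, gripper open.
Joint ranges: [-2.91, 2.91], [-0.94, 2.29], [0.18, 2.7], [-1.29, 4.43], [0.17, 2.64], [-3, 3]. Speed limits (rad/s): [2.57, 2.57, 3.14, 3.14, 3.14, 3.14].

### API

Orientations are given as a unit quaternion [w, x, y, z].
In Python, from rig import arm, sense, snapshot, camera_model gives the robot as it stands. Calls block until the motion is done:
- arm.reach(position, orientation): joint-space move of the TCP to a pose.
- arm.movel(position, rot=None, vel=0.15, threshold=None): straight line of the TCP; rot=None keeps the orientation; vel is the mean speed in m/s. With threshold (N) it stops when the force on the tool has changed by that much, and returns True; else False.
- arm.movej(angles): joint-space move.
- arm.gripper_open() and arm.grab(f_grip=None): open the fingers fully, or close them until they stop; f_grip is the grip in N (None keeps the last).
- arm.sleep(seconds).
- arm.solve_ik(position, orientation): joint angles nearest the present ones, or None.
- sense(): the state.
- snapshot(name): name is "side" or "top"; returns the picture (480x640x3 uint8, red, green, blue); there is no depth.
- camera_model(name): a dict with "fovy" (degrees; the focal length in pixels is half the picture's height over the tangent of half this angle, whatever the lens; pixels are square), "cx", "cy" (the principal point, pixels), "D" ([k1, k2, p1, p2, k3] as OpenCV has them; the pictures are not rectified), "R" (3x3) and "t" (3): a world point X has camera coordinates R X + t. Camera axes: x right, y down, z forward; pixel columns grow to the right and rows downward; lengths in m; the calibration is good to about 2 mm. A picture is of the moment at which its call begins. camera_model takes no time and is no camera call.
A pose or a line that the arm cannot do raises arm.Unreachable and nothing moves.
- arm.finish_job(): hands the job in; it is judged then, once.
The state is a dict: "time": time; "joint_pos": joint angles; "qd": joint speeds; "tau": joint torques, N m; "tcp_pos": TCP position; "tcp_rot": TCP orientation; "force": force on the tool from outside, world axes, zero at the start; "wrist_torque": the same for the moment, N m; "finger_gap": finger opening in m; "finger_force": force on a finger pad.
Only numpy, scipy, OpenCV 4.12 (cv2) and the standard library are available. Lean on these libraries where they do the work, as an engineer would, in place of code of your own. Each camera call takes 0.05 s, during which the arm holds its last target. There are 200 camera calls.

## Working session

There is one attempt and no reset: what is moved stays moved. The work goes in short steps, each a Python script; the robot and the scene stay as the last script left them, time stands still between calls to the robot, and variables do not carry over. Pictures are saved under pics/ and viewed, at most 10 in all, crops included, and the job is handed in when it is done.

```bash
mkdir -p pics; ls; python3 - <<'E'
from rig import arm,sense,snapshot,camera_model
import cv2
for n in("side","top"):
    im=snapshot(n); cv2.imwrite(f"pics/{n}0.png",im[:,:,::-1]); m=camera_model(n); print(n,m)
print(sense()['time'],arm.grip_depth,sense()['tcp_rot'])
E
```

```text
pics
side {'fovy': 56.928558030821804, 'cx': 325.0285068884842, 'cy': 235.71156219151322, 'D': array([-0.00382037,  0.        ,  0.        ,  0.        ,  0.        ]), 'R': array([[-0.95621981, -0.29252896,  0.00839525],
       [-0.23656066,  0.75574557, -0.61064531],
       [ 0.17228677, -0.58589713, -0.79185972]]), 't': array([0.4943988 , 0.26402472, 1.06522261])}
top {'fovy': 55.84849828446701, 'cx': 314.769162347604, 'cy': 238.94227629879825, 'D': array([0.01381958, 0.        , 0.        , 0.        , 0.        ]), 'R': array([[ 7.49848689e-04, -9.99975537e-01, -6.95432644e-03],
       [-9.92338734e-01,  1.15084039e-04, -1.23546850e-01],
       [ 1.23544628e-01,  6.99368894e-03, -9.92314372e-01]]), 't': array([-0.05848844,  0.56451466,  1.23193128])}
0.1 0.0187 [-3.19671944e-04  1.52790126e-01  9.88258271e-01 -8.15738719e-04]
```

View pics/side0.png

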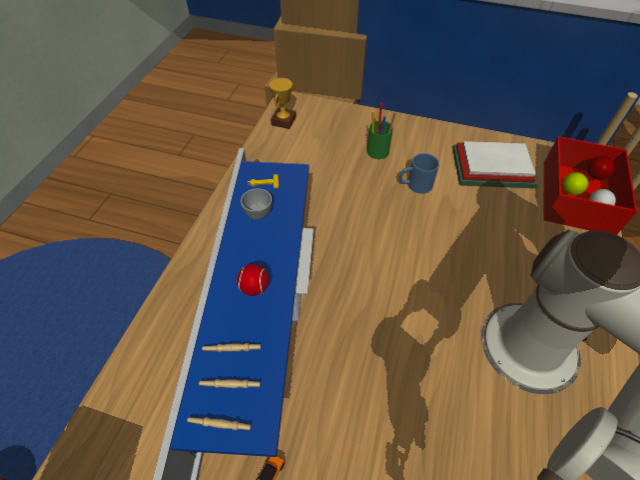

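View pics/top0.png

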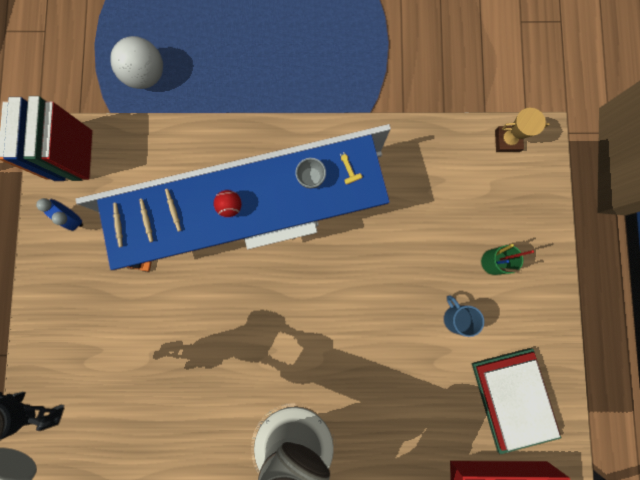

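The top view shows the shelf's front edge running from about (110,269) to (388,203), the lip from (245,242) to (316,228) and the ball at (228,203). The ball sits left of the bin's middle. The side view shows the ball at (253,280) and the lip at (305,260).

```bash
cat >h.py <<'E'
from rig import arm,sense,snapshot,camera_model
import numpy as np, cv2
from scipy.spatial.transform import Rotation as Ro
def ray(n,uv):
    m=camera_model(n); f=240/np.tan(np.radians(m['fovy'])/2)
    K=np.array([[f,0,m['cx']],[0,f,m['cy']],[0,0,1]])
    p=cv2.undistortPoints(np.array(uv,float).reshape(-1,1,2),K,np.array(m['D']))[:,0]
    R=np.array(m['R']); d=np.c_[p,np.ones(len(p))]@R
    return -R.T@np.array(m['t']),d/np.linalg.norm(d,axis=1)[:,None]
def onz(n,uv,z):
    c,d=ray(n,uv); return c+d*((z-c[2])/d[:,2])[:,None]
def blob(mask,near=None):
    cs=cv2.findContours(mask.astype(np.uint8),cv2.RETR_EXTERNAL,cv2.CHAIN_APPROX_NONE)[0]
    cs=[c for c in cs if cv2.contourArea(c)>30]
    if near is None: return max(cs,key=cv2.contourArea)
    return min(cs,key=lambda c:np.linalg.norm(c[:,0].mean(0)-near))
def hsv(n): return cv2.cvtColor(snapshot(n),cv2.COLOR_RGB2HSV)
def red(h): return ((h[...,0]<6)|(h[...,0]>172))&(h[...,1]>150)&(h[...,2]>60)
def tri(a,b):
    (c1,d1),(c2,d2)=ray('top',[a]),ray('side',[b]); d1,d2=d1[0],d2[0]
    s=np.linalg.lstsq(np.c_[d1,-d2],c2-c1,rcond=None)[0]
    p,q=c1+s[0]*d1,c2+s[1]*d2; return (p+q)/2,np.linalg.norm(p-q)
E
python3 - <<'E'
from h import *
ht,hs=hsv('top'),hsv('side')
cen={}
for n,h,near in(('top',ht,(228,203)),('side',hs,(253,280))):
    c=blob(red(h),near); (x,y),r=cv2.minEnclosingCircle(c); cen[n]=(x,y); print(n,x,y,r)
p,e=tri(cen['top'],cen['side']); print('ball',p,e,onz('top',[cen['top']],.229),onz('side',[cen['side']],.229))
b=(ht[...,0]>100)&(ht[...,0]<125)&(ht[...,1]>150)&(ht[...,2]>80)
b[:120]=0;b[290:]=0;b[:,:85]=0;b[:,420:]=0
c=blob(b); w=np.zeros(b.shape,np.uint8); cv2.drawContours(w,[c],-1,1,-1)
# front edge: bottom-most pixel per column
us=np.arange(125,380); vs=np.array([np.nonzero(w[:,u])[0].max()+.5 for u in us])
k=np.ones(len(us),bool)
for _ in range(5): f=np.polyfit(us[k],vs[k],1); k=abs(vs-np.polyval(f,us))<1.2
print('inl',k.sum(),f)
E_=onz('top',np.c_[us,np.polyval(f,us)][[0,-1]],.196); print('edge top',E_)
rect=cv2.boxPoints(cv2.minAreaRect(c)); P=onz('top',rect,.196); print(P, np.linalg.norm(P-np.roll(P,1,0),axis=1))
l=(ht[...,1]<40)&(ht[...,2]>170); l[:215]=0; l[255:]=0; l[:,:230]=0; l[:,330:]=0
lc=blob(l); lr=cv2.boxPoints(cv2.minAreaRect(lc)); L=onz('top',lr,.165); print('lip',L,np.linalg.norm(L-np.roll(L,1,0),axis=1))
E
```

```text
top 226.92857360839844 203.3095245361328 13.345542907714844
side 252.5 279.5 15.700418472290039
ball [0.6270014  0.15054535 0.22912179] 0.00161803730676451 [[0.62621693 0.15037393 0.229     ]] [[0.62788353 0.15053336 0.229     ]]
inl 255 [-2.41740244e-01  2.96289130e+02]
edge top [[ 0.47830867  0.40009651  0.196     ]
 [ 0.62935725 -0.21729955  0.196     ]]
[[ 0.64045098  0.48382586  0.196     ]
 [ 0.80861636 -0.20372006  0.196     ]
 [ 0.63210348 -0.24151371  0.196     ]
 [ 0.46991345  0.43382935  0.196     ]] [0.17771523 0.70781282 0.18051359 0.69454579]
lip [[ 0.54775168  0.11762978  0.165     ]
 [ 0.59163826 -0.05592192  0.165     ]
 [ 0.56649658 -0.06215756  0.165     ]
 [ 0.52283031  0.11094463  0.165     ]] [0.02580244 0.17901459 0.02590342 0.17852482]
```

```bash
cat >>h.py <<'E'
a=np.arctan2(.2376,.9714)
X=np.array([np.cos(a),np.sin(a),0]);Y=np.array([-np.sin(a),np.cos(a),0]);Z=np.array([0,0,1.])
EDGE=np.array([.5447,.0244,0])+.025*X   # shelf edge point at bin middle, z=0
def W(x,y,z): return EDGE+x*X+y*Y+z*Z
def rot(t,yaw=0,flip=1):
    """tool tilted t from down toward the wall; y tool along flip*Y, turned by yaw about z"""
    zt=np.sin(t)*X-np.cos(t)*Z; yt=flip*Y
    q=(Ro.from_euler('z',yaw)*Ro.from_matrix(np.c_[np.cross(yt,zt),yt,zt])).as_quat()
    return q[[3,0,1,2]]
def B(th,x,z,y=0):  # bin-frame point -> world
    c,s=np.cos(th),np.sin(th); return W(.015+x*c-z*s,y,.045+z*c+x*s)
E
python3 - <<'E'
from h import *
print(np.linalg.norm(W(0,0,0)),'rel ball',(np.array([.627,.1505,0])-EDGE)@X,(np.array([.627,.1505,0])-EDGE)@Y)
def t(p,q):
    s=arm.solve_ik(p,q); return None if s is None else np.round(s,2)
for fl in(1,-1):
    print('press',fl)
    for th in(0,.3,.6,.9): print(th,t(B(th,-.03,.12),rot(th,0,fl)),t(B(th,-.03,.12),rot(th*.5,0,fl)))
    print('close')
    for tl in(1.2,1.4,1.57):
        for x,z in((-.08,.06),(-.07,.13),(-.03,.14)): print(tl,x,z,t(W(x,0,z),rot(tl,0,fl)))
yaw=np.arctan2(108,125)
for k in(-1,1):
    for p in(W(.085,.103,.2),W(.085,.103,.3),W(-.04,-.005,.2)): print('cage',k,t(p,rot(0,yaw+k*np.pi/2)))
E
```

```text
0.5697924551464195 rel ball 0.08490363892617038 0.10293536880385663
press 1
0 [-0.17  0.17  1.72 -0.    1.25 -1.98] [-0.17  0.17  1.72 -0.    1.25 -1.98]
0.3 [-0.29 -0.12  2.08  0.19  0.93 -2.19] [-0.24 -0.01  1.95  0.08  1.07 -2.08]
0.6 [-0.46 -0.36  2.4   0.6   0.71 -2.66] [-0.32 -0.17  2.17  0.2   0.9  -2.24]
0.9 [-0.71 -0.42  2.67  1.27  0.73  2.82] [-0.42 -0.27  2.36  0.41  0.73 -2.5 ]
close
1.2 -0.08 0.06 [-0.83  0.17  2.64  1.94  1.06  1.9 ]
1.2 -0.07 0.13 None
1.2 -0.03 0.14 [-0.63 -0.15  2.6   1.88  0.85  2.29]
1.4 -0.08 0.06 [-0.91  0.52  2.57  1.98  1.38  1.62]
1.4 -0.07 0.13 [-0.86  0.09  2.68  1.96  1.24  1.92]
1.4 -0.03 0.14 [-0.69  0.11  2.59  2.1   1.15  1.96]
1.57 -0.08 0.06 [-0.93  0.79  2.47  1.97  1.62  1.46]
1.57 -0.07 0.13 [-0.88  0.41  2.6   2.02  1.51  1.69]
1.57 -0.03 0.14 [-0.7   0.38  2.53  2.18  1.43  1.76]
press -1
0 [-0.17  0.17  1.72 -0.    1.25  1.16] [-0.17  0.17  1.72 -0.    1.25  1.16]
0.3 [-0.29 -0.12  2.08  0.19  0.93  0.95] [-0.24 -0.01  1.95  0.08  1.07  1.06]
0.6 [-0.46 -0.36  2.4   0.6   0.71  0.48] [-0.32 -0.17  2.17  0.2   0.9   0.9 ]
0.9 [-0.71 -0.42  2.67  1.27  0.73 -0.33] [-0.42 -0.27  2.36  0.41  0.73  0.64]
close
1.2 -0.08 0.06 [-0.83  0.17  2.64  1.94  1.06 -1.25]
1.2 -0.07 0.13 None
1.2 -0.03 0.14 [-0.63 -0.15  2.6   1.88  0.85 -0.86]
1.4 -0.08 0.06 [-0.91  0.52  2.57  1.98  1.38 -1.52]
1.4 -0.07 0.13 [-0.86  0.09  2.68  1.96  1.24 -1.22]
1.4 -0.03 0.14 [-0.69  0.11  2.59  2.1   1.15 -1.19]
1.57 -0.08 0.06 [-0.93  0.79  2.47  1.97  1.62 -1.68]
1.57 -0.07 0.13 [-0.88  0.41  2.6   2.02  1.51 -1.45]
1.57 -0.03 0.14 [-0.7   0.38  2.53  2.18  1.43 -1.38]
cage -1 [ 0.05  0.36  1.42 -0.    1.36 -0.9 ]
cage -1 [ 0.05  0.31  1.29 -0.    1.55 -0.9 ]
cage -1 [-0.2   0.07  1.75 -0.    1.32 -1.15]
cage 1 [ 0.05  0.36  1.42 -0.    1.36  2.24]
cage 1 [ 0.05  0.31  1.29 -0.    1.55  2.24]
cage 1 [-0.2   0.07  1.75 -0.    1.32  1.99]
```

```bash
python3 - <<'E'
from h import *
p=sense()['tcp_pos']; arm.movel([p[0],p[1],.31],vel=.25); arm.grab(20)
q=rot(0,0,-1)
arm.reach(B(0,-.031,.255),q)
arm.movel(B(0,-.031,.130),vel=.15)
hit=arm.movel(B(0,-.031,.114),vel=.03,threshold=1.5); s=sense(); print(hit,s['tcp_pos'][2],s['force'],s['time'])
for th in np.arange(.08,.89,.08):
    arm.movel(B(th,-.031,.118),rot(.88*th,0,-1),vel=.06)
    print(round(th,2),np.round(sense()['force'],1))
s=sense(); print(s['time'],s['tcp_pos'],B(th,-.031,.118))
cv2.imwrite('pics/s1.png',snapshot('side')[:,:,::-1])
E
```

```text
True 0.16503988805561554 [-1.50713078  0.07326618  5.20902025] 5.1333
0.08 [-3.2  1.2 11.5]
0.16 [-5.   1.6 10.7]
0.24 [-5.7  0.5 13.6]
0.32 [-7.8 -1.9 14.3]
0.4 [-10.9  -3.5  15.4]
0.48 [-15.   -4.   18.1]
0.56 [-20.7  -6.   22. ]
0.64 [-30.4  -8.   28. ]
0.72 [-41.4 -11.2  31.3]
0.8 [-47.1 -14.5  28.8]
0.88 [-44.2 -15.2  22.8]
8.6167 [0.47398094 0.00563966 0.09396219] [0.47602558 0.00760255 0.09629093]
```

View pics/s1.png

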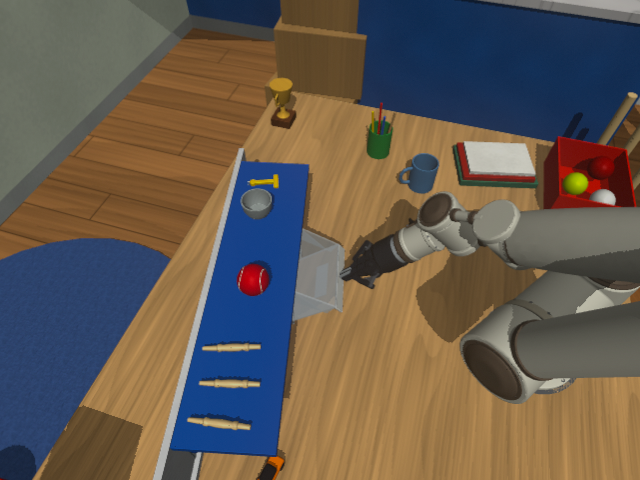

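The bin is tipped out, with its lip at about (340,280) under the fingertips, and the ball is still on the shelf at (253,280). Next I'll back off, check, and cage the ball.

```bash
python3 - <<'E'
from h import *
arm.movel(B(.9,-.033,.16),vel=.08)
arm.movel(W(-.14,0,.30),rot(.2,0,-1),vel=.2)
arm.gripper_open(); print(sense()['finger_gap'])
yaw=np.arctan2(108,125)-np.pi/2; 
arm.reach(W(-.06,.10,.34),rot(0,yaw))
ht,hs=hsv('top'),hsv('side'); cen={}
for n,h,near in(('top',ht,(228,203)),('side',hs,(253,280))):
    (x,y),r=cv2.minEnclosingCircle(blob(red(h),near)); cen[n]=(x,y); print(n,x,y,r)
print('ball',tri(cen['top'],cen['side']),sense()['time'],sense()['tcp_pos'])
cv2.imwrite('pics/t2.png',cv2.cvtColor(ht,cv2.COLOR_HSV2BGR))
E
```

```text
0.08543200159059652
top 226.92857360839844 203.3095245361328 13.345542907714844
side 252.5 279.5 15.700418472290039
ball (array([0.6270014 , 0.15054535, 0.22912179]), np.float64(0.00161803730676451)) 13.3167 [0.48687554 0.11296399 0.34000971]
```

View pics/t2.png

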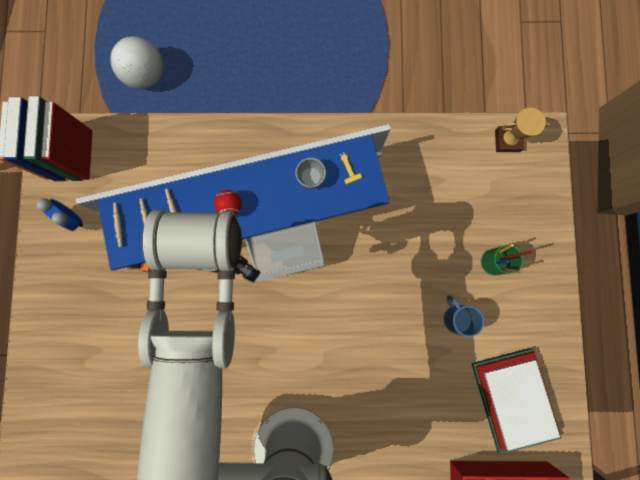

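The bin stays out, with its mouth at about (287,252), and the ball hasn't moved from (227,203). Next I lower the open fingers around the ball and push it off diagonally.

```bash
python3 - <<'E'
from h import *
b=np.array([.627,.1505,0]); bx,by=(b-EDGE)@X,(b-EDGE)@Y
tx,ty=-.045,-.005
yaw=np.arctan2(by-ty,bx-tx)-np.pi/2
q=rot(0,yaw)
arm.reach(W(bx,by,.32),q)
r=arm.movel(W(bx,by,.202),vel=.1,threshold=6); print('hit',r,sense()['tcp_pos'])
if not r:
    arm.movel(W(tx,ty,.202),vel=.06); arm.sleep(.3)
    cv2.imwrite('pics/s3.png',snapshot('side')[:,:,::-1]); print(np.round(sense()['force'],1),sense()['time'])
E
```

```text
hit False [0.62758952 0.15054012 0.20305036]
[0.2 0.9 1.2] 18.6083
```

View pics/s3.png

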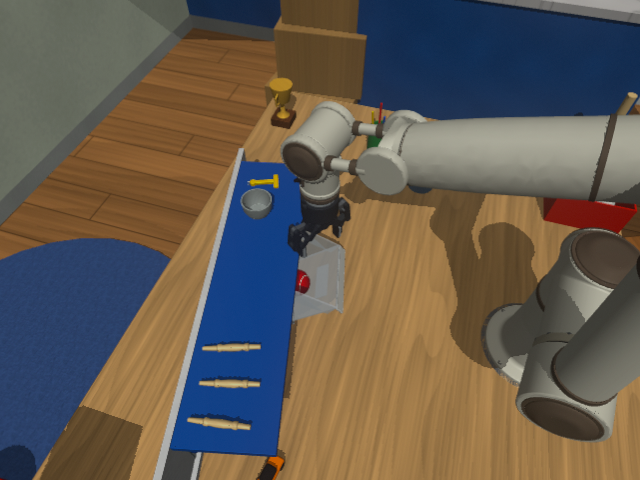

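The ball is in the tipped-out bin, at about (302,281). Now I'll check the approach for shutting it.

```bash
python3 - <<'E'
from h import *
def t(p,q):
    s=arm.solve_ik(p,q); return None if s is None else np.round(s,2)
for tl in(1.35,1.5):
    print(tl)
    for p in((-.16,0,.056),(-.16,0,.2),(-.16,.0,.12),(-.13,0,.056),(-.085,0,.058),(-.085,-.15,.058),(-.085,-.15,.2),(-.14,-.15,.2),(-.085,.06,.058),(-.16,.08,.2)): print(p,t(W(*p),rot(tl,0,-1)))
    for th in np.arange(.95,-.01,-.19):
        P=B(th,-.04,.115)+.018*X-.011*Z; print(round(th,2),t(P,rot(tl,0,-1)))
E
```

```text
1.35
(-0.16, 0, 0.056) None
(-0.16, 0, 0.2) None
(-0.16, 0.0, 0.12) None
(-0.13, 0, 0.056) [-1.22  0.48  2.68  1.68  1.35 -1.59]
(-0.085, 0, 0.058) [-0.92  0.45  2.6   1.96  1.31 -1.48]
(-0.085, -0.15, 0.058) [-1.12  0.5   2.35  1.71  1.3  -1.28]
(-0.085, -0.15, 0.2) [-1.12 -0.07  2.47  1.57  1.27 -0.81]
(-0.14, -0.15, 0.2) [-1.32 -0.16  2.55  1.42  1.4  -0.81]
(-0.085, 0.06, 0.058) [-0.73  0.45  2.66  2.17  1.33 -1.54]
(-0.16, 0.08, 0.2) None
0.95 [-0.91  0.38  2.62  1.96  1.3  -1.44]
0.76 [-0.87  0.25  2.64  1.97  1.25 -1.34]
0.57 [-0.81  0.15  2.64  1.99  1.19 -1.24]
0.38 [-0.74  0.08  2.62  2.03  1.13 -1.17]
0.19 [-0.67  0.04  2.59  2.07  1.07 -1.12]
0.0 [-0.6   0.05  2.54  2.11  1.02 -1.09]
1.5
(-0.16, 0, 0.056) [-1.6   0.85  2.62  1.34  1.42 -1.89]
(-0.16, 0, 0.2) None
(-0.16, 0.0, 0.12) None
(-0.13, 0, 0.056) [-1.28  0.77  2.58  1.63  1.51 -1.79]
(-0.085, 0, 0.058) [-0.96  0.7   2.52  1.95  1.53 -1.64]
(-0.085, -0.15, 0.058) [-1.14  0.68  2.29  1.74  1.47 -1.4 ]
(-0.085, -0.15, 0.2) [-1.14  0.1   2.46  1.69  1.41 -0.99]
(-0.14, -0.15, 0.2) [-1.35  0.03  2.54  1.52  1.52 -1.  ]
(-0.085, 0.06, 0.058) [-0.77  0.73  2.57  2.14  1.58 -1.7 ]
(-0.16, 0.08, 0.2) None
0.95 [-0.95  0.64  2.54  1.95  1.52 -1.61]
0.76 [-0.9   0.52  2.57  2.    1.48 -1.52]
0.57 [-0.84  0.41  2.58  2.05  1.43 -1.44]
0.38 [-0.77  0.33  2.57  2.11  1.37 -1.37]
0.19 [-0.69  0.27  2.55  2.16  1.32 -1.31]
0.0 [-0.62  0.25  2.51  2.22  1.26 -1.28]
```

```bash
python3 - <<'E'
from h import *
p=sense()['tcp_pos']; arm.movel([p[0],p[1],.32],vel=.15)
arm.grab(20)
arm.reach(W(-.14,-.12,.30),rot(.0,0,-1))
for t in(.5,1.0,1.4): arm.movel(W(-.14,-.12,.30-.1*t/1.4),rot(t,0,-1),vel=.15); print(t,np.round(sense()['joint_pos'],2),sense()['time'])
arm.movel(W(-.14,-.12,.057),vel=.12)
cv2.imwrite('pics/s4.png',snapshot('side')[:,:,::-1]); print(np.round(sense()['force'],1),sense()['time'])
E
```

```text
0.5 [-0.79 -0.47  2.16  0.45  1.22  0.43] 22.6667
1.0 [-1.15 -0.61  2.52  1.06  1.24 -0.2 ] 23.3583
1.4 [-1.33 -0.21  2.63  1.45  1.44 -0.85] 24.1833
[ 0.1  0.2 -0.2] 25.575
```

View pics/s4.png

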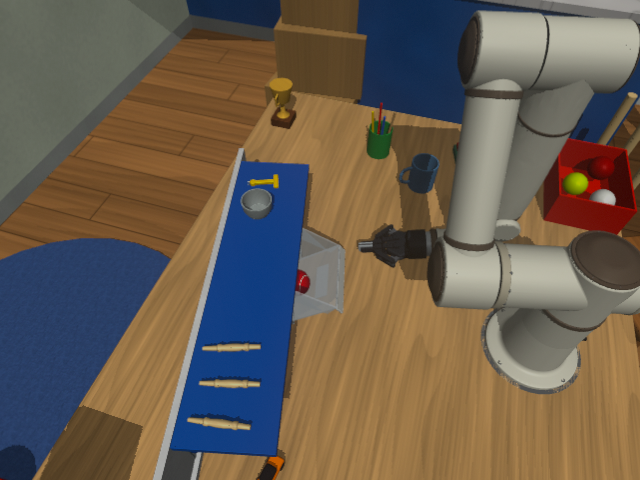

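The gripper is low in front of the bin at (365,245), pointing at the wall, and the ball is inside the bin at (302,282). Now I slide under the lip and lift it along its arc.

```bash
python3 - <<'E'
from h import *
h=arm.movel(W(-.088,-.02,.057),vel=.08,threshold=5); s=sense(); print('ins',h,s['tcp_pos'],np.round(s['force'],1))
if not h:
  for th in np.arange(.95,-.01,-.08):
    arm.movel(B(th,-.04,.115,-.01)+.014*X-.012*Z,rot(1.4,0,-1),vel=.05)
    print(round(th,2),np.round(sense()['force'],1))
  arm.sleep(.5)
  cv2.imwrite('pics/s5.png',snapshot('side')[:,:,::-1]); print(sense()['tcp_pos'],sense()['time'])
E
```

```text
ins False [ 0.4883738  -0.01050461  0.05703207] [-0.1 -0.3 -0.3]
0.95 [ 0.3 -0.4 -0.8]
0.87 [ 0.3  0.2 -0.3]
0.79 [-0.2  0.2  0.1]
0.71 [-1.   0.8 -0. ]
0.63 [-0.1 -0.1 -0.6]
0.55 [0.4 0.1 0.8]
0.47 [ 0.2  0.  -0.1]
0.39 [-0.9  1.1 -1.1]
0.31 [-0.2 -0.5 -0.7]
0.23 [-0.6  0.7  0.3]
0.15 [-0.2  0.2  0.4]
0.07 [-0.1  0.3 -0.5]
[0.55292756 0.01608105 0.14488274] 31.8833
```

View pics/s5.png

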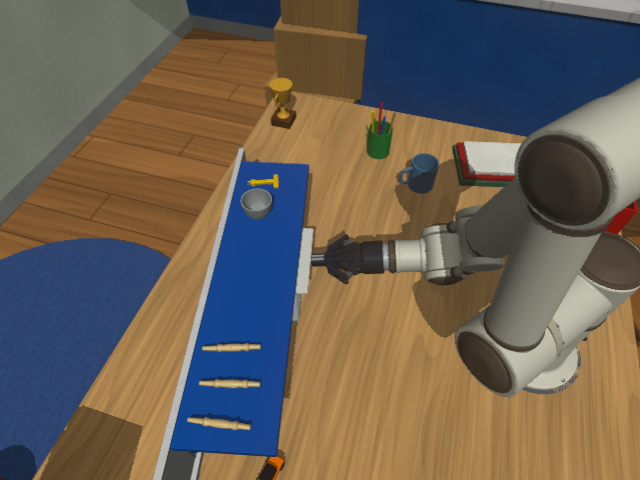

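The lip is back at about (305,260), as at the start, so the bin has shut. A gentle press on the front wall will confirm it. Then I'll retreat and check.

```bash
python3 - <<'E'
from h import *
arm.movel(W(-.022,-.01,.13),vel=.05)
h=arm.movel(W(.004,-.01,.13),vel=.02,threshold=5); s=sense(); print('push',h,(s['tcp_pos']-EDGE)@X,np.round(s['force'],1))
arm.movel(W(-.03,-.01,.13),vel=.03); arm.movel(W(-.10,-.06,.10),vel=.1); arm.sleep(.5)
ht=hsv('top'); cv2.imwrite('pics/t6.png',cv2.resize(cv2.cvtColor(ht,cv2.COLOR_HSV2BGR)[120:300,80:400],None,fx=2.4,fy=2.4))
l=(ht[...,1]<40)&(ht[...,2]>170); l[:215]=0; l[255:]=0; l[:,:230]=0; l[:,330:]=0
print(onz('top',cv2.boxPoints(cv2.minAreaRect(blob(l))),.165),sense()['time'],sense()['force'])
E
```

```text
push True -0.00026301908104896834 [-5.5 -2.1  3.6]
[[ 0.54862423  0.11770864  0.165     ]
 [ 0.5910774  -0.05618911  0.165     ]
 [ 0.56538388 -0.06234243  0.165     ]
 [ 0.52314783  0.11109314  0.165     ]] 36.0917 [-0.25773807  0.35598356 -0.69688735]
```

View pics/t6.png

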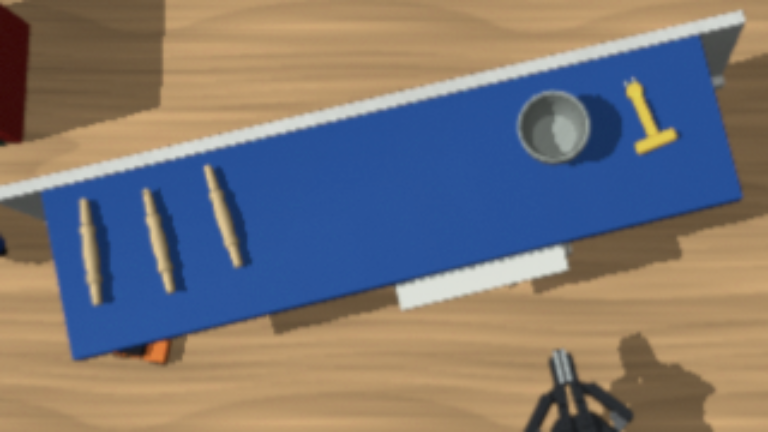

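The lip measures within about 1 mm of its shut position, the ball is no longer on the shelf or desk, the other items on the shelf look unmoved, and the gripper is clear.

```bash
python3 -c "
from rig import arm; print(arm.finish_job())"
```

```text
the job is handed in; nothing more can be done
None
```

I handed the job in after about 36 s on the robot's clock: the bin is shut (lip within about 1 mm of where it started), the ball dropped into it and nothing else looks moved; no verdict came back from the hand-in.

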